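# Rack the finished sunglasses by colour

### The arm

A 6-joint arm with a two-finger parallel gripper is mounted at the origin on the work surface. World frame = base frame: x ahead of the robot, y to its left, z up, the work surface at z = 0. Lengths are in m, angles in degrees, forces in N, time in s.
With the tool pointing down it reaches from about 0.375 to 0.75 m from the base axis. Payload 9 kg.
Tool frame: the origin (TCP) lies midway between the tips of the shut fingers; the grasp point (between the pads) lies ctrl.hold_point_z behind it (ctrl.hold_point_z is the distance from the TCP to the grasp point, in m); z points along the fingers, y is the line along which they close (so a half turn about z gives the same grasp; the last joint's range is limited). The gripper opens to 85 mm and grips with 20 to 120 N. Pads are 22 mm wide; open, the fingers measure 114 mm over their backs; the gripper's body (76 mm by 85 mm) begins 54 mm behind the grasp point. The pads swing forward as they close: fully open they stand 13 mm farther back than shut.
Start: joints at [-78.936, 5.964, 5.575, 89.605, 0, 77.527], TCP at [0.24, -0.55, 0.231] pointing down, gripper open.
Joint ranges: [-171.21, 171.21], [-48.23, 106.86], [-62.78, 66.21], [-105.2, 120.99], [-86.42, 89.51], [-180, 180]. Speed limits (degrees/s): [127.2, 127.2, 147.25, 180, 180, 180].

### API

Orientations are given as a 3x3 rotation matrix whose columns are the frame's x, y, z axes.
In Python, from plant import ctrl gives the robot as it stands.
- The arm moves only by the tool arm_command, never from a script. Its argument "deltas" is a list of rows, each a list of 7 numbers: the shift along the tool's x, y, z in units of 40 mm (1.0 is 40 mm), then the turn, a rotation vector about the tool's x, y, z in units of 8 degrees (1.0 is 8 degrees), then the closure, from 0 (fully open) to 1 (shut). A call has 1 to 12 rows; each row is the pose to reach, as a shift and turn from the pose commanded when the call began, along the tool's axes at that moment; what a row does not reach only later rows make up. A row lasts 1/10 s, in which the tool goes at most 50 mm and 8.59 degrees, less where a joint would pass 70% of its speed; a pose out of reach is approached as far as the arm can. A call with a gripper value outside its range is refused whole. The fingers move at their own pace and stop on an object; "newtons" is the grip in N (left out, the last holds). Time passes only in rows, so rows that repeat a pose let the fingers close. It gives the time, the measured TCP pose, the force, the opening and the grip force at its end, in the units of the state.
- ctrl.get_state(): the state, without advancing time (a new reading comes with each control period).
- ctrl.grab_frame(name): name is "side" or "top"; returns a dict with "pixels" (384x512x3 uint8, red, green, blue), "fov_y" (degrees; the focal length in pixels is half the picture's height over the tangent of half this angle, whatever the lens; pixels are square), "cx", "cy" (the principal point, pixels), "R" (3x3) and "t" (3): a world point X has camera coordinates R X + t. Camera axes: x right, y down, z forward; pixel columns grow to the right and rows downward; lengths in m; the calibration is good to about 2 mm. A picture is of the moment at which its call begins. There is no depth.
- ctrl.job_done(): hands the job in; it is judged then, once.
The state is a dict: "time": time; "q": joint angles; "joint_vel": joint speeds; "joint_efforts": joint torques, N m; "ee_pos": TCP position; "tcp_rot": TCP orientation; "ft_force": force on the tool from outside, world axes, zero at the start; "torque": the same for the moment, N m; "width": finger opening in m; "grasp_force": force on a finger pad.
Only numpy, scipy, OpenCV 4.12 (cv2) and the standard library are available. Lean on these libraries where they do the work, as an engineer would, in place of code of your own. Each camera call takes 0.05 s, during which the arm holds its last target. There are 200 camera calls.

### The job

Three finished sunglasses, one red, one ivory and one black, lie loose on the bench among faulty ones that lack a lens. Lay each finished pair in the empty bay of the blue tray next to the pair of its own colour, flat between the ribs with the lenses up, set down and not dropped. Leave the faulty pairs where they lie and do not disturb the pairs already in the tray.

Things in the scene. Friction and masses are not known exactly. Their poses are not given: they have to be found in the camera images.
- red_pair: Finished red sunglasses, both dark lenses in, loose on the bench: folded, resting on the temples, lenses up. 136 mm along y, 46 along x, 37 high, 32 g. Origin: centre of the underside; z up, x to the brow. Rims and lenses form a 6 mm plate, mid-height 33 mm above the origin; eyes centred at y = +34 and -34 mm: pinch one across x (edges straight for 30 mm). At y = 0 is the nose gap.
- ivory_pair: Finished ivory sunglasses, both dark lenses in, loose on the bench. Shape, size and axes as red_pair. Below the rims there are only the folded temples, within the outline seen from above.
- black_pair: Finished black sunglasses, both dark lenses in, loose on the bench. Shape, size and axes as red_pair.
- red_first: The red sunglasses already lying in the tray, in a bay of the +y column; they mark that row as the red row. Loose. Shape, size and axes as red_pair, long axis along the tray's y.
- ivory_first: The ivory sunglasses already lying in the tray, in a bay of the +y column; they mark that row as the ivory row. Loose. Shape, size and axes as red_pair, long axis along the tray's y.
- black_first: The black sunglasses already lying in the tray, in a bay of the +y column; they mark that row as the black row. Loose. Shape, size and axes as red_pair, long axis along the tray's y.
- red_faulty: Faulty red sunglasses, loose on the bench: the lens of the +y eye is missing (an open hole in the rim). Otherwise shape, size and axes as red_pair.
- ivory_faulty: Faulty ivory sunglasses, loose on the bench: the lens of the -y eye is missing (an open hole in the rim). Otherwise shape, size and axes as red_pair.
- tray: Blue tray, fixed, 292 (x) by 346 (y) mm, walls 36 high, lips 10 wider. Origin: centre of the underside; z up; floor top at z = 4 mm. Ribs 6 wide, tops at z = 12, along y at x = -120, -40, 40, 120 and along x at y = 0: three rows of two bays, centres x = -80, 0, 80 and y = +83 or -83, each 74 by 166 inside. The +y bays hold one pair each, the -y bays are empty. 19 mm from outer rib to wall.
Mind the look-alikes: they are no part of the job. What is shaped like the ivory_pair but purple is not meant.

How it is judged (in metres and radians):
At the end, for the whole second after the job is handed in: Each finished pair lies lenses up in the -y bay of its colour's row: within 16 mm of the bay centre along each tray axis, under 5 mm off the floor, tilt < 0.12, yaw within 0.3 rad; released, at rest. Pairs already in the tray moved < 15 mm, faulty pairs < 20 mm (((x of red_first in the frame of tray between -0.105 and -0.055 m and x of red_pair in the frame of tray between -0.096 and -0.064 m) or (x of red_first in the frame of tray between -0.025 and 0.025 m and x of red_pair in the frame of tray between -0.016 and 0.016 m) or (x of red_first in the frame of tray between 0.055 and 0.105 m and x of red_pair in the frame of tray between 0.064 and 0.096 m)) and y of red_pair in the frame of tray between -0.099 and -0.067 m and z of each of red_pair, ivory_pair, black_pair in the frame of tray below 0.009 m and angle between each of red_pair, ivory_pair, black_pair's own z axis and vertical below 0.12 rad and angle between the y axis of each of red_pair, ivory_pair, black_pair and the y axis of tray, either way round below 0.3 rad and linear speed of each of red_pair, red_first, ivory_pair, ivory_first, black_pair, black_first, red_faulty, ivory_faulty below 0.02 m/s and contact force between the fingers and red_pair below 0.05 N and distance of each of red_first, ivory_first, black_first from where it was at the start of the episode below 0.015 m and ((x of ivory_first in the frame of tray between -0.105 and -0.055 m and x of ivory_pair in the frame of tray between -0.096 and -0.064 m) or (x of ivory_first in the frame of tray between -0.025 and 0.025 m and x of ivory_pair in the frame of tray between -0.016 and 0.016 m) or (x of ivory_first in the frame of tray between 0.055 and 0.105 m and x of ivory_pair in the frame of tray between 0.064 and 0.096 m)) and y of ivory_pair in the frame of tray between -0.099 and -0.067 m and contact force between the fingers and ivory_pair below 0.05 N and ((x of black_first in the frame of tray between -0.105 and -0.055 m and x of black_pair in the frame of tray between -0.096 and -0.064 m) or (x of black_first in the frame of tray between -0.025 and 0.025 m and x of black_pair in the frame of tray between -0.016 and 0.016 m) or (x of black_first in the frame of tray between 0.055 and 0.105 m and x of black_pair in the frame of tray between 0.064 and 0.096 m)) and y of black_pair in the frame of tray between -0.099 and -0.067 m and contact force between the fingers and black_pair below 0.05 N and distance of each of red_faulty, ivory_faulty from where it was at the start of the episode below 0.02 m); the robot touches nothing.
It fails at once if a pair already in the tray is disturbed (moved more than 15 mm) (distance of any of red_first, ivory_first, black_first from where it was at the start of the episode above 0.015 m).
It fails at once if a faulty pair is moved (more than 20 mm) (distance of any of red_faulty, ivory_faulty from where it was at the start of the episode above 0.02 m).
It fails at once if a finished pair is dropped or thrown (over 0.7 m/s while not between the fingers) ((linear speed of red_pair above 0.7 m/s and contact force between the fingers and red_pair below 0.02 N) or (linear speed of ivory_pair above 0.7 m/s and contact force between the fingers and ivory_pair below 0.02 N) or (linear speed of black_pair above 0.7 m/s and contact force between the fingers and black_pair below 0.02 N)).
It also fails if it takes over 83 s, if anything falls off the work surface, if the arm or the gripper's body presses on something with over 40 N, if the wrist force passes 120 N, or if a joint passes its speed limit or range.

## Working session

There is one attempt and no reset: what is moved stays moved. The work goes in short steps, Python scripts to look and compute and a tool call to move; the robot and the scene stay as the last step left them, time stands still between calls to the robot, and variables do not carry over. Pictures are saved under pics/ and viewed, at most 14 in all, crops included, and the job is handed in when it is done.

Besides the shell and the picture viewer there is one more tool, called after "Emit:" as a command line: name --pt "numbers of a row" for each row, then --argument value for the rest. arm_command: Moves the arm, as the interface text tells. Its arguments: {"type":"object","properties":{"deltas":{"type":"array"},"newtons":{"type":"number"}},"required":["deltas"]}

```bash
ls; mkdir -p pics
python3 - <<'E'
from plant import ctrl
import cv2,numpy as np
for n in("top","side"):
    f=ctrl.grab_frame(n);cv2.imwrite(f"pics/{n}0.png",f["pixels"][:,:,::-1]);print(n,f["fov_y"],f["cx"],f["cy"],np.round(f["R"],3).tolist(),f["t"],[k for k in f])
print(ctrl.hold_point_z);s=ctrl.get_state();print(s["ee_pos"],np.round(s["tcp_rot"],3).tolist(),s["time"],s["width"])
E
```

```text
pics
top 56.9346615364944 256.31477323936605 186.13609196910159 [[-0.019, -1.0, 0.006], [-0.992, 0.018, -0.122], [0.122, -0.009, -0.993]] [-0.0428658   0.55298416  1.00575088] ['pixels', 'fov_y', 'cx', 'cy', 'R', 't']
side 46.14510910752707 252.33856997119756 188.21834170444487 [[-0.938, -0.346, -0.009], [-0.261, 0.726, -0.637], [0.226, -0.595, -0.771]] [0.50002509 0.20944373 1.02577513] ['pixels', 'fov_y', 'cx', 'cy', 'R', 't']
0.0187
[ 0.23954862 -0.54979398  0.23062956] [[0.917, 0.399, -0.0], [0.399, -0.917, 0.001], [0.0, -0.001, -1.0]] 0.1 0.08531656411286255
```

View pics/top0.png

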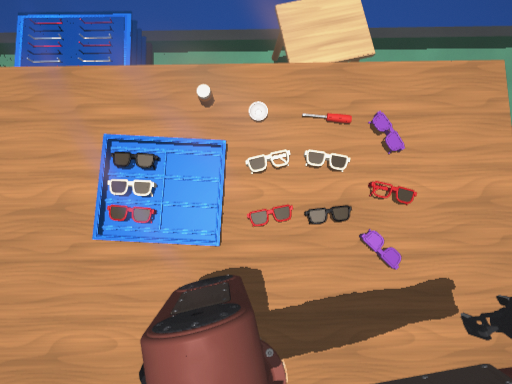

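View pics/side0.png

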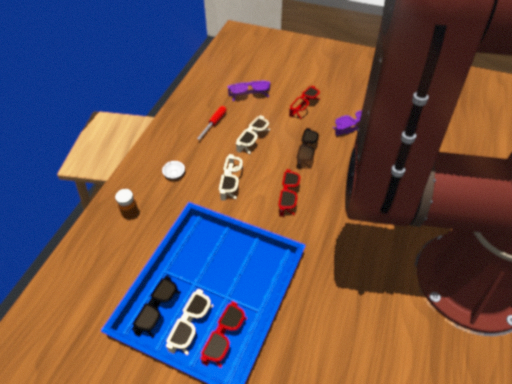

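The top view shows the finished ivory pair at (327,160), red at (271,215) and black at (328,214). The faulty ivory is at (268,161) and the faulty red at (393,192). The tray is centred near (160,190); from the top, its rows are black, ivory and red, and the empty column is on the right. The side view agrees.

```bash
cat > h.py <<'E'
from plant import ctrl
import cv2,numpy as np
def pix2w(f,px,z):
    F=f["pixels"].shape[0]/2/np.tan(np.radians(f["fov_y"]/2));R=np.array(f["R"]);t=np.array(f["t"])
    d=np.c_[(np.atleast_2d(px)-[f["cx"],f["cy"]])/F,np.ones(len(np.atleast_2d(px)))]@R
    c=-R.T@t
    return (c+d*((z-c[2])/d[:,2])[:,None])[:,:2]
def w2pix(f,X):
    F=f["pixels"].shape[0]/2/np.tan(np.radians(f["fov_y"]/2))
    c=np.atleast_2d(X)@np.array(f["R"]).T+f["t"]
    return c[:,:2]/c[:,2:]*F+[f["cx"],f["cy"]]
def rect(P):
    c,(a,b),ang=cv2.minAreaRect((P*1000).astype(np.float32))
    if a<b: a,b,ang=b,a,ang+90
    return np.round(c,1),round(a,1),round(b,1),round((ang-90+90)%180-90,1) # yaw of long axis from world +y
def blob(img,mask,px,r=34):
    m=np.zeros_like(mask);x,y=map(int,np.round(px));m[max(0,y-r):y+r,max(0,x-r):x+r]=mask[max(0,y-r):y+r,max(0,x-r):x+r]
    n,l,s,c=cv2.connectedComponentsWithStats(m,connectivity=8)
    k=1+np.argmax(s[1:,4]);yy,xx=np.nonzero(l==k)
    # pixel corners, so that the outline is not a pixel short
    return np.concatenate([np.c_[xx+a,yy+b] for a in(-.4,.4) for b in(-.4,.4)]).astype(float)
def masks(img):
    h=cv2.cvtColor(img,cv2.COLOR_RGB2HSV).astype(int);H,S,V=h[...,0],h[...,1],h[...,2]
    blue=((H>100)&(H<125)&(S>130)).astype(np.uint8)
    g=((S<85)|(((H<5)|(H>172))&(S>120))).astype(np.uint8)
    return g,blue
E
python3 - <<'E'
from h import *
f=ctrl.grab_frame("top");im=f["pixels"];g,b=masks(im)
for n,p in dict(red=(271,215),ivory=(327,160),black=(328,214),redF=(393,192),ivF=(268,161),red1=(132,214),iv1=(132,187),bl1=(134,160)).items():
    zz=.036 if n[-1]!='1' else .040
    print(n,rect(pix2w(f,blob(im,g,p),zz)))
b[:100]=0
print("tray",rect(pix2w(f,blob(im,b,(160,190),90),.036)))
cv2.imwrite("pics/m.png",np.hstack([cv2.resize(im[120:260,90:430,::-1],None,fx=2.3,fy=2.3)]))
E
```

```text
red (array([465.9, -92. ]), 137.4, 48.1, 10.3)
ivory (array([ 626.1, -261.4]), 140.0, 53.5, -10.6)
black (array([ 464.9, -259.9]), 135.7, 45.6, 5.3)
redF (array([ 526.6, -448.6]), 145.0, 50.0, -14.9)
ivF (array([626.5, -89.6]), 139.6, 52.7, 11.7)
red1 (array([555.6, 313.1]), 149.4, 48.9, -4.0)
iv1 (array([562.9, 326.9]), 171.2, 82.5, -24.3)
bl1 (array([563.4, 327.6]), 169.4, 82.2, -24.3)
tray (array([549.7, 228.4]), 368.0, 312.3, -4.0)
```

View pics/m.png

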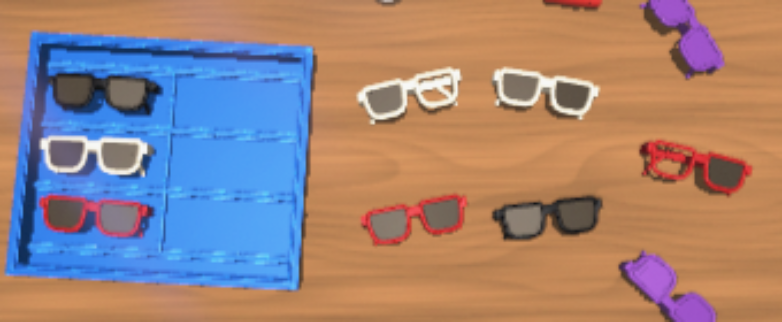

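```bash
cat >> h.py <<'E'
from scipy.spatial.transform import Rotation as Ro
def go(x,y,z,head):
    s=ctrl.get_state();p=np.array(s["ee_pos"]);R=np.array(s["tcp_rot"]);a=np.radians(head)
    Y=np.array([np.cos(a),np.sin(a),0]);Z=np.array([0,0,-1.]);T=np.c_[np.cross(Y,Z),Y,Z]
    print("units",np.round(R.T@(np.array([x,y,z])-p)/.04,2),np.round(Ro.from_matrix(R.T@T).as_rotvec(degrees=True)/8,2))
E
python3 - <<'E'
from h import *
f=ctrl.grab_frame("top");im=f["pixels"]
h=cv2.cvtColor(im,cv2.COLOR_RGB2HSV).astype(int)
iv=((h[...,1]<70)&(h[...,2]>170)).astype(np.uint8)
print("ivory",rect(pix2w(f,blob(im,iv,(327,160)),.036)))
le=((h[...,1]<75)&(h[...,2]<165)).astype(np.uint8)
for n,p in dict(red=(271,215),ivory=(327,160)).items():
    m=np.zeros_like(le);m[p[1]-17:p[1]+17,p[0]-28:p[0]+28]=le[p[1]-17:p[1]+17,p[0]-28:p[0]+28]
    k,l,s,c=cv2.connectedComponentsWithStats(m)
    i=np.argsort(-s[1:,4])[:2]+1;w=pix2w(f,c[i],.034)*1000
    print(n,s[i,4],np.round(w,1).tolist(),np.round(w.mean(0),1))
go(.472,-.1255,.10,10.3)
E
```

```text
ivory (array([ 626.2, -260.8]), 137.8, 53.5, -10.6)
red [146 137] [[461.3, -58.3], [473.2, -125.3]] [467.2 -91.8]
ivory [145 144] [[622.6, -296.5], [635.4, -230.1]] [ 629.  -263.3]
units [ 9.56 -7.4   3.28] [-0.  -0.  -9.6]
```

Emit:
arm_command --pt "9.56 -7.4 3.28 0 0 -9.6 0" --pt "9.56 -7.4 3.28 0 0 -9.6 0" --pt "9.56 -7.4 3.28 0 0 -9.6 0" --pt "9.56 -7.4 3.28 0 0 -9.6 0" --pt "9.56 -7.4 3.28 0 0 -9.6 0" --pt "9.56 -7.4 3.28 0 0 -9.6 0" --pt "9.56 -7.4 3.28 0 0 -9.6 0" --pt "9.56 -7.4 3.28 0 0 -9.6 0" --pt "9.56 -7.4 3.28 0 0 -9.6 0" --pt "9.56 -7.4 3.28 0 0 -9.6 0" --pt "9.56 -7.4 3.28 0 0 -9.6 0" --pt "9.56 -7.4 3.28 0 0 -9.6 0" --newtons 30

```text
time: 1.4
ee_pos: [0.472, -0.1248, 0.0996]
tcp_rot: [[-0.182, 0.983, -0.001], [0.983, 0.182, 0.0], [0.0, -0.001, -1.0]]
ft_force: [0.5, -0.8, 1.0]
width: 0.0855
grasp_force: 0.0
```

Run:
```python
from h import *
go(.472,-.1255,.011,10.3);print(ctrl.get_state()["q"])
f=ctrl.grab_frame("side");cv2.imwrite("pics/s1.png",cv2.resize(f["pixels"][60:300,150:450,::-1],None,fx=2,fy=2))
```

```text
units [-0.02 -0.    2.22] [-0.01 -0.    0.02]
[-3.01920943e+01 -1.28395302e+01 -2.62428315e+01  7.66492486e+01
 -1.69240132e-02  4.93124421e+01]
```

View pics/s1.png

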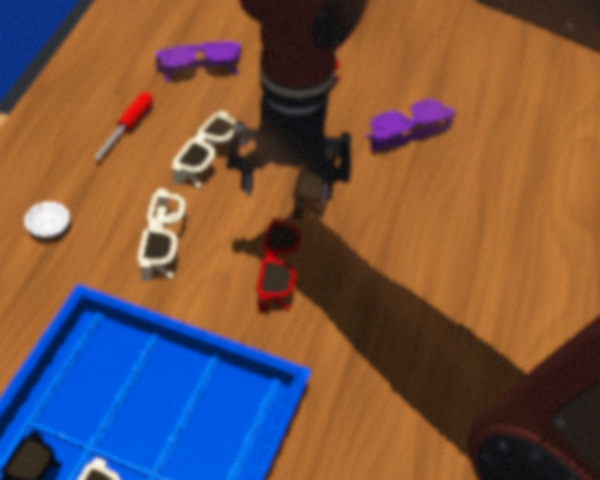

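The open gripper straddles the red pair's -y eye, near (285,235) in this crop. I'll descend and close.

Emit:
arm_command --pt "0 0 0.7 0 0 0 0" --pt "0 0 1.4 0 0 0 0" --pt "0 0 1.9 0 0 0 0" --pt "0 0 2.2 0 0 0 0" --pt "0 0 2.2 0 0 0 0" --pt "0 0 2.2 0 0 0 1" --pt "0 0 2.2 0 0 0 1" --pt "0 0 2.2 0 0 0 1" --pt "0 0 2.2 0 0 0 1" --pt "0 0 2.2 0 0 0 1" --pt "0 0 2.2 0 0 0 1" --pt "0 0 2.2 0 0 0 1" --newtons 30

```text
time: 2.65
ee_pos: [0.4728, -0.1267, 0.0135]
tcp_rot: [[-0.18, 0.984, 0.002], [0.984, 0.18, -0.002], [-0.002, 0.001, -1.0]]
ft_force: [-1.5, 0.1, 5.3]
width: 0.0452
grasp_force: 30.3
```

Emit:
arm_command --pt "0 0 -0.2 0 0 0 1" --pt "0 0 -0.6 0 0 0 1" --pt "0 0 -1.2 0 0 0 1" --pt "0 0 -1.8 0 0 0 1" --pt "0 0 -2.4 0 0 0 1" --pt "0 0 -2.8 0 0 0 1" --pt "0 0 -2.8 0 0 0 1"

```text
time: 3.35
ee_pos: [0.4734, -0.1267, 0.1271]
tcp_rot: [[-0.18, 0.984, 0.004], [0.984, 0.18, -0.002], [-0.003, 0.003, -1.0]]
ft_force: [-0.2, -0.5, 0.3]
width: 0.0452
grasp_force: 30.8
```

Run:
```python
from h import *
s=ctrl.get_state();print(s["ee_pos"],s["width"],s["grasp_force"],s["ft_force"])
import math
# target: bay centre + 34 mm toward -y along tray
bays=dict(red=(464.1,151.2),ivory=(543.9,145.6),black=(623.7,140.0))
a=math.radians(-4)
for k,(x,y) in bays.items(): print(k,x+34*math.sin(a),y-34*math.cos(a))
x,y=bays["red"];go((x+34*math.sin(a))/1000,(y-34*math.cos(a))/1000,.12,-4)
f=ctrl.grab_frame("side");cv2.imwrite("pics/s2.png",cv2.resize(f["pixels"][60:300,150:450,::-1],None,fx=2,fy=2))
```

```text
[ 0.47343092 -0.12674028  0.12712997] 0.045238894744167764 30.841543078422546 [-0.22014648 -0.53325257  0.29899041]
red 461.7282798926998 117.28282229116596
ivory 541.5282798926997 111.68282229116596
black 621.3282798926998 106.08282229116597
units [6.05 0.81 0.16] [0.03 0.02 1.79]
```

View pics/s2.png

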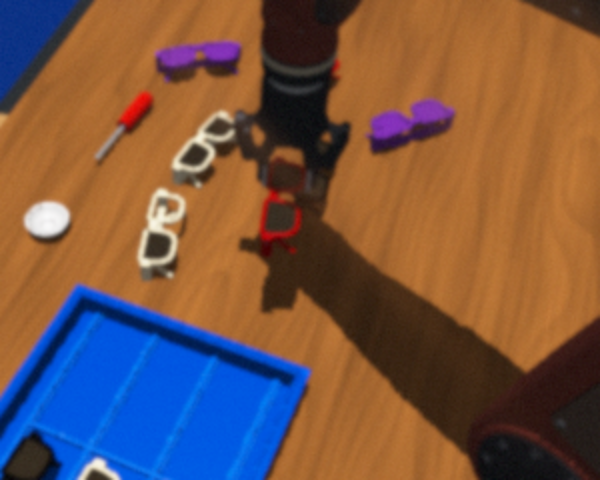

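The red pair is lifted and level, with its free eye at (280,220). I'll carry it over the tray, limiting speed with intermediate rows.

Emit:
arm_command --pt "0.5 0.07 0 0 0 0.15 1" --pt "1.2 0.16 0 0 0 0.36 1" --pt "2.0 0.27 0 0 0 0.6 1" --pt "2.8 0.37 0 0 0 0.83 1" --pt "3.6 0.48 0 0 0 1.07 1" --pt "4.4 0.59 0 0 0 1.3 1" --pt "5.1 0.68 0 0 0 1.5 1" --pt "5.7 0.76 0 0 0 1.7 1" --pt "6.05 0.81 0 0 0 1.79 1" --pt "6.05 0.81 0 0 0 1.79 1" --pt "6.05 0.81 0 0 0 1.79 1"

```text
time: 4.5
ee_pos: [0.4599, 0.1178, 0.1231]
tcp_rot: [[0.068, 0.998, -0.001], [0.998, -0.068, -0.0], [-0.0, -0.001, -1.0]]
ft_force: [-0.2, 0.3, 0.5]
width: 0.0451
grasp_force: 30.8
```

Run:
```python
from h import *
s=ctrl.get_state();print(s["ee_pos"],s["width"]);go(.4617,.1173,.0175,-4)
f=ctrl.grab_frame("side");cv2.imwrite("pics/s3.png",cv2.resize(f["pixels"][140:384,80:330,::-1],None,fx=2.4,fy=2.4))
```

```text
[0.45990122 0.11780837 0.12312684] 0.045106601548044696
units [-0.01  0.05  2.64] [-0.01  0.    0.01]
```

View pics/s3.png

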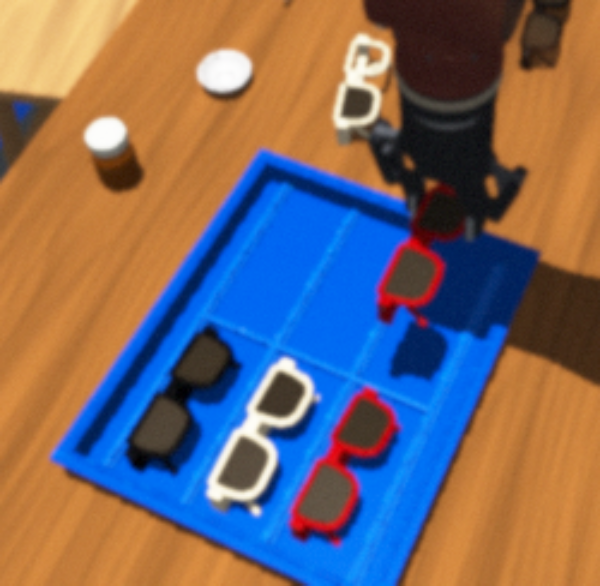

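The red pair hovers over its -y bay, beside the red reference. I'll lower it, slowing towards the end.

Emit:
arm_command --pt "0 0.05 0.5 0 0 0 1" --pt "0 0.05 1.1 0 0 0 1" --pt "0 0.05 1.7 0 0 0 1" --pt "0 0.05 2.2 0 0 0 1" --pt "0 0.05 2.4 0 0 0 1" --pt "0 0.05 2.5 0 0 0 1" --pt "0 0.05 2.55 0 0 0 1" --pt "0 0.05 2.58 0 0 0 1" --pt "0 0.05 2.6 0 0 0 1" --pt "0 0.05 2.6 0 0 0 1"

```text
time: 5.55
ee_pos: [0.4628, 0.1177, 0.0206]
tcp_rot: [[0.069, 0.998, 0.001], [0.998, -0.069, -0.0], [-0.0, 0.001, -1.0]]
ft_force: [-0.7, 0.3, 0.5]
width: 0.0453
grasp_force: 30.8
```

Emit:
arm_command --pt "0 0 0.03 0 0 0 1" --pt "0 0 0.05 0 0 0 1" --pt "0 0 0.07 0 0 0 1" --pt "0 0 0.07 0 0 0 1"

```text
time: 5.95
ee_pos: [0.4625, 0.1177, 0.0175]
tcp_rot: [[0.069, 0.998, 0.0], [0.998, -0.069, -0.0], [-0.0, 0.0, -1.0]]
ft_force: [-1.2, -0.2, 3.4]
width: 0.0449
grasp_force: 31.1
```

Emit:
arm_command --pt "0 0 0 0 0 0 0.4" --pt "0 0 0 0 0 0 0.35" --pt "0 0 0 0 0 0 0.3" --pt "0 0 0 0 0 0 0.3" --pt "0 0 -0.3 0 0 0 0.3" --pt "0 0 -0.9 0 0 0 0.3" --pt "0 0 -1.7 0 0 0 0.3" --pt "0 0 -2.5 0 0 0 0.3" --pt "0 0 -2.7 0 0 0 0.3" --pt "0 0 -2.7 0 0 0 0.3"

```text
time: 6.95
ee_pos: [0.4637, 0.1177, 0.1274]
tcp_rot: [[0.069, 0.998, 0.003], [0.998, -0.069, -0.0], [0.0, 0.003, -1.0]]
ft_force: [-0.5, 0.7, 0.1]
width: 0.0598
grasp_force: 0.0
```

Run:
```python
from h import *
s=ctrl.get_state();print(s["ee_pos"],s["width"])
# black pair: centre (464.9,-259.9) yaw 5.3, -y eye
f=ctrl.grab_frame("top");im=f["pixels"]
cv2.imwrite("pics/t3.png",cv2.resize(im[100:270,80:360,::-1],None,fx=2.7,fy=2.7))
g,_=masks(im);r=rect(pix2w(f,blob(im,g,(328,214)),.036));print(r)
a=np.radians(r[3]);go(*((r[0]+34*np.array([np.sin(a),-np.cos(a)]))/1000),.10,r[3])
print((r[0]+34*np.array([np.sin(a),-np.cos(a)])))
```

```text
[0.46368371 0.11768609 0.12743996] 0.05983389050576429
(array([ 464.9, -259.9]), 135.7, 45.7, 5.3)
units [-10.25   0.85   0.65] [ 0.01  0.   -1.16]
[ 468.04059997 -293.75463974]
```

View pics/t3.png

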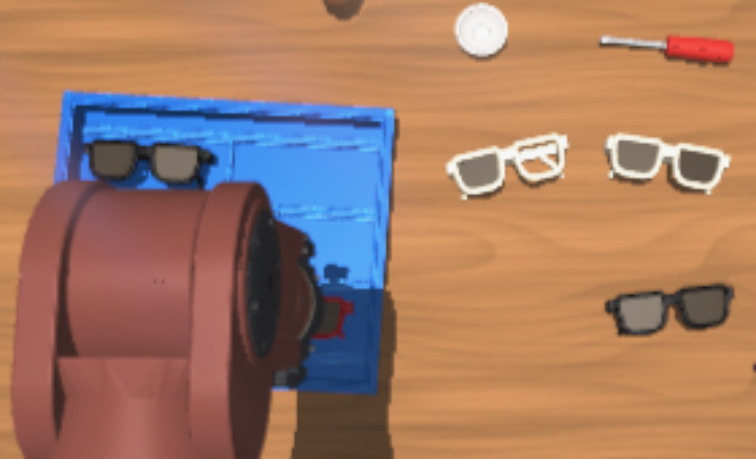

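The red pair lies in its bay, partly hidden by the arm. The black pair at about (670,308) in this crop is untouched, so I'll take it next.

Emit:
arm_command --pt "-10.25 0.85 0.65 0 0 -1.16 0" --pt "-10.25 0.85 0.65 0 0 -1.16 0" --pt "-10.25 0.85 0.65 0 0 -1.16 0" --pt "-10.25 0.85 0.65 0 0 -1.16 0" --pt "-10.25 0.85 0.65 0 0 -1.16 0" --pt "-10.25 0.85 0.65 0 0 -1.16 0" --pt "-10.25 0.85 0.65 0 0 -1.16 0" --pt "-10.25 0.85 0.65 0 0 -1.16 0" --pt "-10.25 0.85 0.65 0 0 -1.16 0" --pt "-10.25 0.85 0.65 0 0 -1.16 0" --pt "-10.25 0.85 0.65 0 0 -1.16 0" --pt "-10.25 0.85 0.65 0 0 -1.16 0"

```text
time: 8.2
ee_pos: [0.4676, -0.2922, 0.0986]
tcp_rot: [[-0.093, 0.996, -0.001], [0.996, 0.093, 0.001], [0.001, -0.001, -1.0]]
ft_force: [-0.2, -0.1, -1.1]
width: 0.0852
grasp_force: 0.0
```

Run:
```python
from h import *
s=ctrl.get_state();print(s["width"]);go(.468,-.2938,.0115,5.3)
f=ctrl.grab_frame("top");im=f["pixels"];im2=im
cv2.imwrite("pics/t4.png",cv2.resize(im[100:270,80:360,::-1],None,fx=2.7,fy=2.7))
h=cv2.cvtColor(im,cv2.COLOR_RGB2HSV).astype(int)
red=(((h[...,0]<5)|(h[...,0]>172))&(h[...,1]>120)).astype(np.uint8)
q=w2pix(f,[.4641,.1512,.04])[0];print(q)
r=rect(pix2w(f,blob(im,red,q,28),.040));print("red now",r,"want 464.1 151.2 -4")
```

```text
0.08515469682998374
units [-0.04  0.01  2.18] [-0.01 -0.01  0.01]
[186.1183316  217.42111024]
red now (array([466.8, 151.8]), 135.3, 45.4, -1.1) want 464.1 151.2 -4
```

View pics/t4.png

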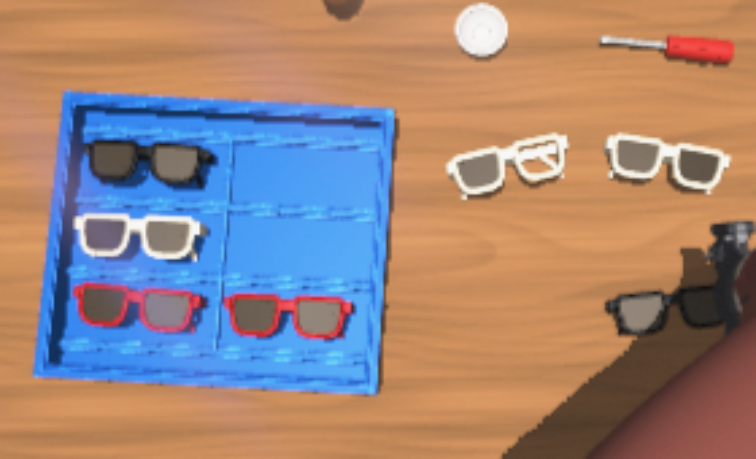

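Red sits in its bay within 3 mm. Now I'll grasp the black pair.

Emit:
arm_command --pt "0 0 0.7 0 0 0 0" --pt "0 0 1.4 0 0 0 0" --pt "0 0 1.9 0 0 0 0" --pt "0 0 2.15 0 0 0 0" --pt "0 0 2.15 0 0 0 0" --pt "0 0 2.15 0 0 0 1" --pt "0 0 2.15 0 0 0 1" --pt "0 0 2.15 0 0 0 1" --pt "0 0 2.15 0 0 0 1" --pt "0 0 2.15 0 0 0 1" --pt "0 0 2.15 0 0 0 1" --pt "0 0 2.15 0 0 0 1"

```text
time: 9.45
ee_pos: [0.4685, -0.2943, 0.0147]
tcp_rot: [[-0.092, 0.996, 0.001], [0.996, 0.092, -0.001], [-0.001, 0.001, -1.0]]
ft_force: [-1.1, 1.4, 6.7]
width: 0.0452
grasp_force: 30.2
```

Emit:
arm_command --pt "0 0 -0.2 0 0 0 1" --pt "0 0 -0.6 0 0 0 1" --pt "0 0 -1.2 0 0 0 1" --pt "0 0 -1.8 0 0 0 1" --pt "0 0 -2.4 0 0 0 1" --pt "0 0 -2.8 0 0 0 1" --pt "0 0 -2.8 0 0 0 1"

```text
time: 10.15
ee_pos: [0.469, -0.2948, 0.1281]
tcp_rot: [[-0.092, 0.996, 0.003], [0.996, 0.092, -0.003], [-0.003, 0.003, -1.0]]
ft_force: [0.1, -0.4, 0.0]
width: 0.0452
grasp_force: 30.9
```

Run:
```python
from h import *
go(.6213,.1061,.127,-4)
```

```text
units [9.63 4.72 0.01] [0.02 0.02 1.16]
```

Emit:
arm_command --pt "0.4 0.2 0 0 0 0.05 1" --pt "1.15 0.57 0 0 0 0.14 1" --pt "2.1 1.04 0 0 0 0.26 1" --pt "3.1 1.51 0 0 0 0.37 1" --pt "4.05 1.98 0 0 0 0.49 1" --pt "5.0 2.45 0 0 0 0.6 1" --pt "5.97 2.93 0 0 0 0.72 1" --pt "6.93 3.4 0 0 0 0.84 1" --pt "7.9 3.87 0 0 0 0.95 1" --pt "8.76 4.3 0 0 0 1.06 1" --pt "9.34 4.58 0 0 0 1.13 1" --pt "9.63 4.72 0 0 0 1.16 1"

```text
time: 11.35
ee_pos: [0.62, 0.1095, 0.1236]
tcp_rot: [[0.068, 0.998, -0.002], [0.998, -0.068, 0.0], [0.0, -0.002, -1.0]]
ft_force: [0.5, -0.9, 0.4]
width: 0.0449
grasp_force: 30.8
```

Emit:
arm_command --pt "0 0 0 0 0 0 1" --pt "0 0 0 0 0 0 1"

```text
time: 11.55
ee_pos: [0.6198, 0.1065, 0.1246]
tcp_rot: [[0.07, 0.998, -0.001], [0.998, -0.07, -0.0], [-0.001, -0.001, -1.0]]
ft_force: [-0.0, -0.6, -0.4]
width: 0.0454
grasp_force: 30.8
```

Run:
```python
from h import *
go(.6213,.1061,.0175,-4);s=ctrl.get_state();print(s["width"])
```

```text
units [-0.    0.04  2.68] [-0.01  0.    0.  ]
0.04539750794066381
```

Emit:
arm_command --pt "0 0.03 0.5 0 0 0 1" --pt "0 0.03 1.1 0 0 0 1" --pt "0 0.03 1.7 0 0 0 1" --pt "0 0.03 2.2 0 0 0 1" --pt "0 0.03 2.4 0 0 0 1" --pt "0 0.03 2.5 0 0 0 1" --pt "0 0.03 2.56 0 0 0 1" --pt "0 0.03 2.6 0 0 0 1" --pt "0 0.03 2.62 0 0 0 1" --pt "0 0.03 2.62 0 0 0 1"

```text
time: 12.55
ee_pos: [0.6219, 0.1072, 0.021]
tcp_rot: [[0.069, 0.998, 0.001], [0.998, -0.069, -0.0], [-0.0, 0.001, -1.0]]
ft_force: [-0.5, 0.8, -0.5]
width: 0.0455
grasp_force: 30.8
```

Emit:
arm_command --pt "0 0 0.02 0 0 0 1" --pt "0 0 0.04 0 0 0 1" --pt "0 0 0.06 0 0 0 1" --pt "0 0 0.06 0 0 0 1"

```text
time: 12.95
ee_pos: [0.6217, 0.1073, 0.0187]
tcp_rot: [[0.069, 0.998, 0.0], [0.998, -0.069, -0.0], [-0.0, 0.0, -1.0]]
ft_force: [-3.3, -0.4, 4.8]
width: 0.0451
grasp_force: 31.3
```

Contact is 4.8 N. I'll release and retreat.

Emit:
arm_command --pt "0 0 0 0 0 0 0.4" --pt "0 0 0 0 0 0 0.35" --pt "0 0 0 0 0 0 0.3" --pt "0 0 0 0 0 0 0.3" --pt "0 0 -0.3 0 0 0 0.3" --pt "0 0 -0.9 0 0 0 0.3" --pt "0 0 -1.7 0 0 0 0.3" --pt "0 0 -2.5 0 0 0 0.3" --pt "0 0 -2.7 0 0 0 0.3" --pt "0 0 -2.7 0 0 0 0.3"

```text
time: 13.95
ee_pos: [0.6228, 0.1072, 0.1286]
tcp_rot: [[0.069, 0.998, 0.004], [0.998, -0.069, -0.0], [0.0, 0.004, -1.0]]
ft_force: [0.4, -0.2, -0.0]
width: 0.0598
grasp_force: 0.0
```

Run:
```python
from h import *
s=ctrl.get_state();print(s["width"])
# ivory -y eye lens (622.6,-296.5); yaw -10.6
go(.6215,-.2962,.10,-10.6)
```

```text
0.059789067409739854
units [-10.06   0.66   0.72] [ 0.03 -0.    0.83]
```

Emit:
arm_command --pt "-10.06 0.66 0.72 0 0 0.83 0" --pt "-10.06 0.66 0.72 0 0 0.83 0" --pt "-10.06 0.66 0.72 0 0 0.83 0" --pt "-10.06 0.66 0.72 0 0 0.83 0" --pt "-10.06 0.66 0.72 0 0 0.83 0" --pt "-10.06 0.66 0.72 0 0 0.83 0" --pt "-10.06 0.66 0.72 0 0 0.83 0" --pt "-10.06 0.66 0.72 0 0 0.83 0" --pt "-10.06 0.66 0.72 0 0 0.83 0" --pt "-10.06 0.66 0.72 0 0 0.83 0" --pt "-10.06 0.66 0.72 0 0 0.83 0" --pt "-10.06 0.66 0.72 0 0 0.83 0"

```text
time: 15.15
ee_pos: [0.62, -0.2943, 0.0971]
tcp_rot: [[0.183, 0.983, -0.0], [0.983, -0.183, 0.0], [0.0, -0.001, -1.0]]
ft_force: [0.1, 0.4, 0.7]
width: 0.0857
grasp_force: 0.0
```

Run:
```python
from h import *
go(.6215,-.2962,.0115,-10.6);print(ctrl.get_state()["width"])
f=ctrl.grab_frame("top");im=f["pixels"]
cv2.imwrite("pics/t5.png",cv2.resize(im[100:270,80:360,::-1],None,fx=2.7,fy=2.7))
f=ctrl.grab_frame("side");cv2.imwrite("pics/s5.png",cv2.resize(f["pixels"][60:300,150:450,::-1],None,fx=2,fy=2))
```

```text
units [-0.04  0.05  2.14] [-0.   -0.    0.01]
0.08566144400126012
```

View pics/t5.png

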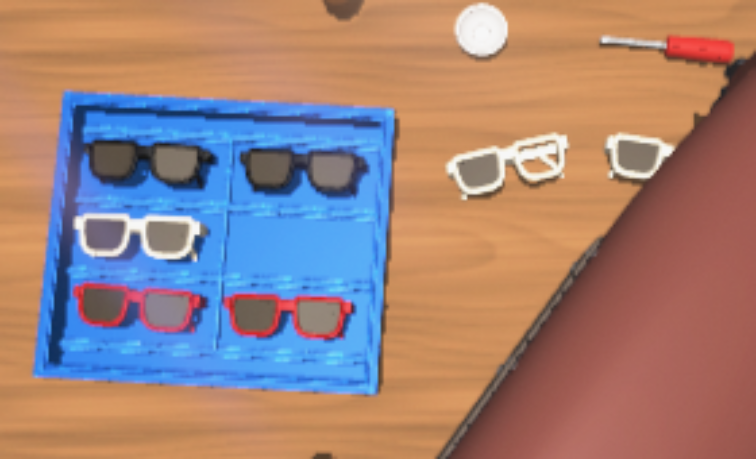

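View pics/s5.png

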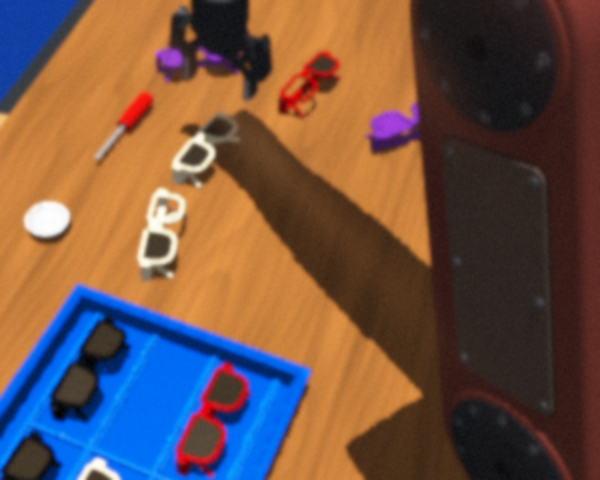

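Black (305,168) and red (290,315) lie in their bays. The gripper is above the ivory pair's -y eye and clear of its neighbours, so I'll grasp.

Emit:
arm_command --pt "0 0.04 0.7 0 0 0 0" --pt "0 0.04 1.4 0 0 0 0" --pt "0 0.04 1.9 0 0 0 0" --pt "0 0.04 2.12 0 0 0 0" --pt "0 0.04 2.12 0 0 0 0" --pt "0 0.04 2.12 0 0 0 1" --pt "0 0.04 2.12 0 0 0 1" --pt "0 0.04 2.12 0 0 0 1" --pt "0 0.04 2.12 0 0 0 1" --pt "0 0.04 2.12 0 0 0 1" --pt "0 0.04 2.12 0 0 0 1" --pt "0 0.04 2.12 0 0 0 1"

```text
time: 16.45
ee_pos: [0.6223, -0.2969, 0.0142]
tcp_rot: [[0.184, 0.983, 0.002], [0.983, -0.184, -0.001], [-0.001, 0.002, -1.0]]
ft_force: [-1.1, 1.0, 6.7]
width: 0.0455
grasp_force: 30.5
```

Emit:
arm_command --pt "0 0 -0.2 0 0 0 1" --pt "0 0 -0.6 0 0 0 1" --pt "0 0 -1.2 0 0 0 1" --pt "0 0 -1.8 0 0 0 1" --pt "0 0 -2.4 0 0 0 1" --pt "0 0 -2.8 0 0 0 1" --pt "0 0 -2.8 0 0 0 1"

```text
time: 17.15
ee_pos: [0.6229, -0.2974, 0.1284]
tcp_rot: [[0.184, 0.983, 0.004], [0.983, -0.184, -0.003], [-0.002, 0.005, -1.0]]
ft_force: [0.6, -0.5, -0.1]
width: 0.0454
grasp_force: 30.7
```

Run:
```python
from h import *
go(.5415,.1117,.127,-4)
```

```text
units [ 9.68 -3.89 -0.01] [ 0.03  0.02 -0.83]
```

Emit:
arm_command --pt "0.39 -0.16 0 0 0 -0.03 1" --pt "1.16 -0.47 0 0 0 -0.1 1" --pt "2.13 -0.86 0 0 0 -0.18 1" --pt "3.1 -1.24 0 0 0 -0.27 1" --pt "4.07 -1.63 0 0 0 -0.35 1" --pt "5.03 -2.02 0 0 0 -0.43 1" --pt "6.0 -2.41 0 0 0 -0.51 1" --pt "6.97 -2.8 0 0 0 -0.6 1" --pt "7.94 -3.19 0 0 0 -0.68 1" --pt "8.81 -3.54 0 0 0 -0.76 1" --pt "9.39 -3.77 0 0 0 -0.8 1" --pt "9.68 -3.89 0 0 0 -0.83 1"

```text
time: 18.35
ee_pos: [0.5387, 0.1149, 0.1235]
tcp_rot: [[0.067, 0.998, -0.002], [0.998, -0.067, 0.0], [0.0, -0.002, -1.0]]
ft_force: [0.3, -0.3, -0.5]
width: 0.0451
grasp_force: 30.7
```

Emit:
arm_command --pt "0 0 0 0 0 0 1" --pt "0 0 0 0 0 0 1"

```text
time: 18.55
ee_pos: [0.54, 0.1121, 0.124]
tcp_rot: [[0.07, 0.998, -0.001], [0.998, -0.07, -0.001], [-0.001, -0.0, -1.0]]
ft_force: [0.5, -1.1, 0.7]
width: 0.0449
grasp_force: 30.7
```

Run:
```python
from h import *
go(.5415,.1117,.0175,-4);s=ctrl.get_state();print(s["width"])
f=ctrl.grab_frame("side");cv2.imwrite("pics/s6.png",cv2.resize(f["pixels"][140:384,80:330,::-1],None,fx=2.4,fy=2.4))
```

```text
units [-0.01  0.04  2.66] [-0.  0. -0.]
0.044879201463250556
```

View pics/s6.png

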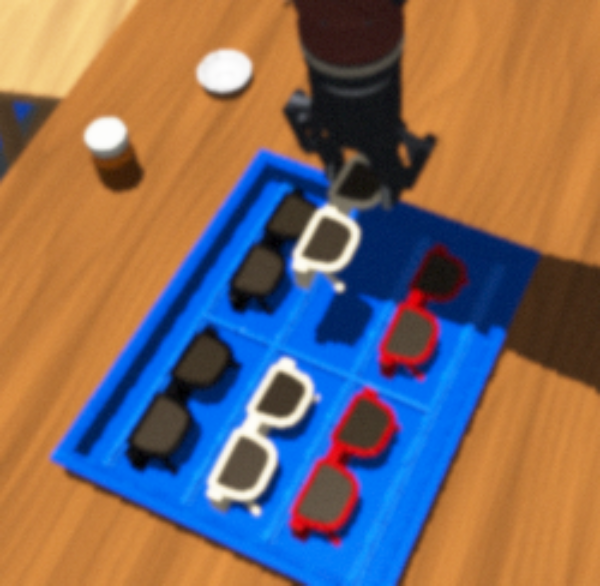

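The ivory pair is level above the middle -y bay, so I'll lower it.

Emit:
arm_command --pt "0 0.03 0.5 0 0 0 1" --pt "0 0.03 1.1 0 0 0 1" --pt "0 0.03 1.7 0 0 0 1" --pt "0 0.03 2.2 0 0 0 1" --pt "0 0.03 2.4 0 0 0 1" --pt "0 0.03 2.5 0 0 0 1" --pt "0 0.03 2.56 0 0 0 1" --pt "0 0.03 2.6 0 0 0 1" --pt "0 0.03 2.62 0 0 0 1" --pt "0 0.03 2.62 0 0 0 1"

```text
time: 19.6
ee_pos: [0.5415, 0.1129, 0.0202]
tcp_rot: [[0.069, 0.998, 0.001], [0.998, -0.069, -0.0], [-0.0, 0.001, -1.0]]
ft_force: [0.2, -0.2, 0.2]
width: 0.0455
grasp_force: 30.7
```

Emit:
arm_command --pt "0 0 0.02 0 0 0 1" --pt "0 0 0.04 0 0 0 1" --pt "0 0 0.05 0 0 0 1" --pt "0 0 0.05 0 0 0 1"

```text
time: 20.0
ee_pos: [0.5413, 0.1128, 0.0182]
tcp_rot: [[0.069, 0.998, 0.0], [0.998, -0.069, -0.0], [-0.0, 0.0, -1.0]]
ft_force: [-1.6, -0.3, 4.5]
width: 0.045
grasp_force: 31.2
```

Emit:
arm_command --pt "0 0 0 0 0 0 0.4" --pt "0 0 0 0 0 0 0.35" --pt "0 0 0 0 0 0 0.32" --pt "0 0 0 0 0 0 0.32" --pt "0 0 -0.3 0 0 0 0.32" --pt "0 0 -0.9 0 0 0 0.32" --pt "0 0 -1.7 0 0 0 0.32" --pt "0 0 -2.5 0 0 0 0.32" --pt "0 0 -3.2 0 0 0 0.32" --pt "0 0 -3.2 0 0 0 0.32"

```text
time: 21.0
ee_pos: [0.5436, 0.1128, 0.1513]
tcp_rot: [[0.069, 0.998, 0.008], [0.998, -0.069, -0.0], [0.0, 0.008, -1.0]]
ft_force: [0.8, 0.4, 0.5]
width: 0.0578
grasp_force: 0.0
```

Emit:
arm_command --pt "-6 -1 0 0 0 0 0.3" --pt "-6 -1 0 0 0 0 0.3" --pt "-6 -1 0 0 0 0 0.3" --pt "-6 -1 0 0 0 0 0.3" --pt "-6 -1 0 0 0 0 0.3" --pt "-10 -1 0 0 0 0 0.3" --pt "-10 -1 0 0 0 0 0.3" --pt "-10 -1 0 0 0 0 0.3" --pt "-10 -1 0 0 0 0 0.3" --pt "-10 -1 0 0 0 0 0.3" --pt "-10 -1 0 0 0 0 0.3"

```text
time: 22.1
ee_pos: [0.4734, -0.2824, 0.1457]
tcp_rot: [[0.069, 0.998, -0.0], [0.998, -0.069, 0.001], [0.001, -0.0, -1.0]]
ft_force: [-0.3, 0.2, 0.2]
width: 0.0601
grasp_force: 0.0
```

Run:
```python
from h import *
f=ctrl.grab_frame("top");im=f["pixels"]
cv2.imwrite("pics/t7.png",cv2.resize(im[120:260,90:430,::-1],None,fx=2.3,fy=2.3))
h=cv2.cvtColor(im,cv2.COLOR_RGB2HSV).astype(int);H,S,V=h[...,0],h[...,1],h[...,2]
M=dict(red=((H<5)|(H>172))&(S>120),ivory=(S<70)&(V>150),black=(V<75)|((S<70)&(V<150)))
T=dict(red=(464.1,151.2),ivory=(543.9,145.6),black=(623.7,140.0))
for k in M:
    x,y=T[k]; print(k,T[k],rect(pix2w(f,blob(im,M[k].astype(np.uint8),w2pix(f,[x/1000,y/1000,.04])[0],27),.040)))
```

```text
red (464.1, 151.2) (array([466.8, 151.8]), 135.3, 45.4, -1.1)
ivory (543.9, 145.6) (array([543.7, 146.5]), 136.6, 49.2, -1.0)
black (623.7, 140.0) (array([623.5, 136.8]), 135.4, 47.3, -2.6)
```

View pics/t7.png

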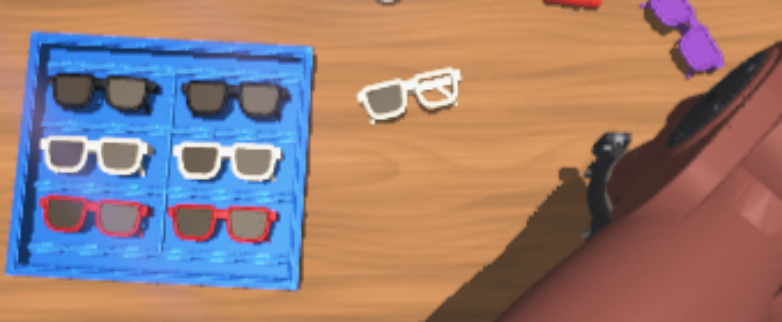

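All three finished pairs lie beside their own colour, within 4 mm of the bay centres. The arm is clear, so I'll hand the job in.

```bash
python3 -c "
from plant import ctrl
print(ctrl.job_done())"
```

```text
the job is handed in; nothing more can be done
None
```

The red, ivory and black finished pairs were set down in the empty bays beside their own colours, each measured within 4 mm of the bay centre, and the job is handed in; no verdict came back.

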